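# Turn a carton at the corner post of a packing bench

## Robot

A 6-joint arm with a two-finger parallel gripper is mounted at the origin on the work surface. World frame = base frame: x ahead of the robot, y to its left, z up, the work surface at z = 0. Lengths are in mm, angles in rad, forces in N, time in s.
With the tool pointing down it reaches from about 300 to 750 mm from the base axis. Payload 8.5 kg.
Tool frame: the origin (TCP) lies midway between the tips of the shut fingers; the grasp point (between the pads) lies 19 mm behind it; z points along the fingers, x is the direction in which the jaws open and shut, and the axes are right-handed (so a half turn about z gives the same grasp; the last joint's range is limited). The gripper opens to 85 mm and grips with 20 to 120 N. Pads are 22 mm wide; open, the fingers measure 114 mm over their backs; the gripper's body (76 mm by 85 mm) begins 54 mm behind the grasp point. The pads swing forward as they close: fully open they stand 13 mm farther back than shut.
Start: joints at [-1.498, 0.381, 1.297, -0, 1.464, -0.215], TCP at [156.108, -527.362, 231.322] pointing down, gripper open.
Joint ranges: [-3.11, 3.11], [-0.89, 2.33], [0.22, 2.48], [-1.42, 4.56], [0.17, 2.85], [-2.88, 2.88]. Speed limits (rad/s): [2.39, 2.39, 3.14, 3.14, 3.14, 3.14].

## Interface

Orientations are given as a unit quaternion [x, y, z, w].
In Python, from plant import ctrl, viewer, nets gives the robot as it stands.
- The arm moves only by the tool carry_out, never from a script. Its argument "deltas" is a list that holds one entry, the list of rows, each a list of 4 numbers: the shift along the tool's x, y, z in mm, then the turn about the tool's z in rad. A call has 1 to 8 rows; each row shifts and turns the pose as measured when the row begins, along the tool's axes as they then stand; what a row does not reach is not made up. A row lasts 1/10 s, in which the tool goes at most 50 mm and 8.59 degrees, less where a joint would pass 70% of its speed; a pose out of reach is approached as far as the arm can. A call is refused whole if a number of a shift passes 50 or a number of a turn 0.15, either way. A call with a gripper value outside its range is refused whole. "jaw" is the opening, from 0 (shut) to 1 (fully open), set as the call begins (left out, the last holds). The fingers move at their own pace and stop on an object; "force" is the grip in N (left out, the last holds). Time passes only in rows, so rows that do not move let the fingers close. It gives the time, the measured TCP pose, the force and the opening at its end, in the units of the state.
- ctrl.get_obs(): the state, without advancing time (a new reading comes with each control period).
- viewer.capture(name): name is "side" or "top" or "wrist"; returns a dict with "img" (420x560x3 uint8, red, green, blue), "mtx" (3x3 intrinsics, pixels), "rvec" (rotation vector, rad) and "tvec" (3), from world to camera coordinates, as OpenCV has them; the wrist camera has in their place "mount" (4x4, takes a point from camera to tool coordinates, whose origin is the TCP and whose axes are the tool frame's). Camera axes: x right, y down, z forward; pixel columns grow to the right and rows downward; lengths in mm; the calibration is good to about 2 mm. A picture is of the moment at which its call begins: read the wrist's pose just before it. There is no depth.
- ctrl.sign_off(): hands the job in, once; it reports no verdict.
Trained networks look in the newest picture that a camera, given by its name, has taken for a name from the list of things; names that differ only in an ending like _2 or _b are one class to them, and where a whole thing is asked for, a point or a joint stands for the part that bears it (a point fixed in the world has none). Each returns a list of dicts, best first, with "p" (0 to 1); they miss things now and then, are a little off and sometimes report something else, mostly with a low value. They report only what shows in the picture. A call takes as long as a camera call. They do not tell look-alikes from the thing itself.
- nets.regions_of(camera, query): "region" (420x560 bool, what is visible of it) and "point" ([column, row] in pixels, amid what is visible of it).
The state is a dict: "clock": time; "qpos": joint angles; "dq": joint speeds; "tau": joint torques, N m; "tcp_pos": TCP position; "tcp_rot": TCP orientation; "contact_force": force on the tool from outside, world axes, zero at the start; "wrist_torque": the same for the moment, N m; "opening": opening from 0.0 (shut) to 1.0 (fully open).
Only numpy, scipy, OpenCV 4.12 (cv2) and the standard library are available. Lean on these libraries where they do the work, as an engineer would, in place of code of your own. Each camera call takes 0.05 s, during which the arm holds its last target.

## Task

Push the square labelled carton against the steel corner post so that it swings round the post by a quarter turn, and leave it lying flush along the guide rail, more than half of it past the post, with its label edge facing away from the rail, towards the robot. Keep the carton flat on the bench, and leave the oblong carton that already lies along the rail where it is.

Things in the scene. Friction and masses are not known exactly. Their poses are not given: they have to be found in the camera images.
- post: Steel round corner post, 28 mm diameter, 80 mm high, fixed at the end of a straight steel guide rail. Origin: post axis at bench level. x: along the rail, away from the post (roughly the robot's left); y: square to the rail, roughly towards the robot; z up. Rail: 30 mm high, 12 mm thick, from the post to x = 360 mm, its working face at y = +14 mm, flush with the side of the post.
- carton_center (a point): Centre (half-way up) of the loose square kraft carton, 100 x 100 mm, 50 mm high, about 0.3 kg, too wide to grasp. A white label folds over one top edge, its own -x side; z up. It starts on the post's -x side, centre 95 to 165 mm before the post axis and 20 to 45 mm to +y, axes within 15 degrees of the post's. Flush along the rail, its centre is at y = 64 mm in the post's axes.
- carton_label (a point): Middle of the carton's labelled side, half-way up (50 mm from the carton's centre towards its own -x).
- oblong_center (a point): Centre (half-way up) of another loose carton, oblong, 130 mm (its x, along the rail) x 80 mm, 70 mm high, with no label, already lying along the rail, its near end 155 to 195 mm from the post axis. To be left where it is.
Mind the look-alikes: they are no part of the job. Leave any blue look-alike of the part that bears carton_center alone.

How it is judged (in metres and radians):
On the way:
1. the carton turns against the post: it touches the post while turned about 30 to 70 degrees from the rail's axes (angle between the x axis of carton_center and the x axis of post, either way round between 0.52 and 1.22 rad and contact force between carton and post above 0.2 N), for 0.02 s.
At the end, for the whole second after the job is handed in: The carton lies flat and at rest on the bench along the rail: square to it within 10 degrees, its side within 15 mm of touching the rail, its label edge on the side away from the rail, its centre 0 to 105 mm past the post axis along the rail (angle between the x axis of carton_center and the y axis of post, either way round below 0.175 rad and y of carton_center in the frame of post between 0.049 and 0.079 m and y of carton_label in the frame of post between 0.098 and 0.13 m and x of carton_center in the frame of post between 0 and 0.105 m and height (world z) of carton_center below 0.032 m and angle between carton_center's own z axis and vertical below 0.1 rad and linear speed of carton below 0.02 m/s).
It fails at once if the square carton is lifted (15 mm) or tipped (15 degrees) (height (world z) of carton_center above 0.04 m or angle between carton_center's own z axis and vertical above 0.26 rad).
It fails at once if the oblong carton is moved by more than 20 mm (distance of oblong_center from where it was at the start of the episode above 0.02 m).
It also fails if it takes over 58 s, if anything falls off the work surface, if the arm or the gripper's body presses on something with over 40 N, if the wrist force passes 120 N, or if a joint passes its speed limit or range.

## Working session

There is one attempt and no reset: what is moved stays moved. The work goes in short steps, Python scripts to look and compute and a tool call to move; the robot and the scene stay as the last step left them, time stands still between calls to the robot, and variables do not carry over. Pictures are saved under pics/ and viewed, and the job is handed in when it is done.

Besides the shell and the picture viewer there is one more tool, called after "Emit:" as name(argument=value, ...) on one line, values as JSON. carry_out: Moves the arm, as the interface text tells. Its arguments: {"type":"object","properties":{"deltas":{"type":"array","items":{"type":"array","items":{"type":"array","items":{"type":"number"}}}},"jaw":{"type":"number"},"force":{"type":"number"}},"required":["deltas"]}

```bash
mkdir -p pics; ls; python3 - <<'E'
from plant import ctrl, viewer, nets
import cv2,numpy as np
print(ctrl.get_obs())
for n in ["top","side"]:
    c=viewer.capture(n); cv2.imwrite(f"pics/{n}0.png",c["img"][:,:,::-1]); print(n,c["mtx"],c["rvec"],c["tvec"])
    for q in ["post","carton_center","oblong_center"]:
        for r in nets.regions_of(n,q): print(q,round(r["p"],2),r["point"],r["region"].sum())
E
```

```text
pics
{'clock': 0.0, 'qpos': array([-1.49832703e+00,  3.81248787e-01,  1.29828203e+00, -5.44693106e-06,
        1.46360658e+00, -2.15276529e-01]), 'dq': array([ 6.79388128e-04, -4.08786717e-04, -8.44702360e-05, -7.13534675e-04,
       -1.76416034e-03,  1.35850359e-03]), 'tau': array([ 2.34229119e-03, -4.48455083e+01, -2.31277514e+01, -7.17916078e-05,
        4.78759466e-03, -4.07681739e-05]), 'tcp_pos': array([ 156.07194208, -527.07991966,  230.67626499]), 'tcp_rot': array([ 8.01183890e-01, -5.98417729e-01, -5.07840565e-04, -5.81949083e-04]), 'contact_force': array([0.00653247, 0.58456218, 0.06486461]), 'wrist_torque': array([ 0.03933716, -0.01879248,  0.00178829]), 'opening': 1.0005582864813356}
top [[490.77232145   0.         273.82955993]
 [  0.         490.77232145 202.06316492]
 [  0.           0.           1.        ]] [ 2.11796003 -2.17521855  0.17471405] [ 35.57023    489.35023817 813.19264123]
post 0.79 [327.1, 136.4] 372
carton_center 0.95 [409.1, 149.0] 3695
carton_center 0.9 [409.3, 282.7] 4038
oblong_center 0.96 [197.6, 174.9] 4087
side [[410.81560823   0.         270.75633061]
 [  0.         410.81560823 214.04205888]
 [  0.           0.           1.        ]] [ 0.64447688 -2.46193795  1.42590584] [472.13157614 159.67257552 570.49994529]
post 0.78 [261.4, 178.6] 367
carton_center 0.97 [386.0, 193.5] 1404
carton_center 0.78 [299.1, 165.7] 1659
oblong_center 0.97 [222.0, 250.8] 5543
oblong_center 0.59 [297.8, 168.2] 1665
```

View pics/top0.png

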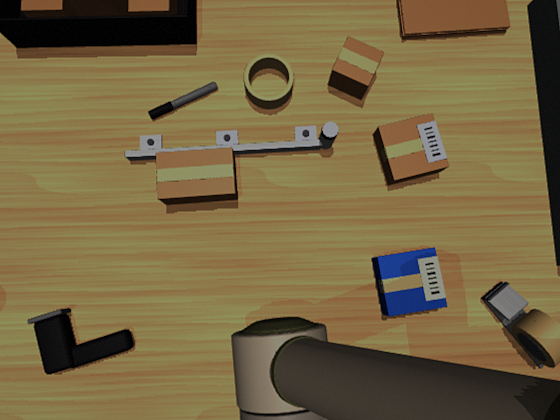

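View pics/side0.png

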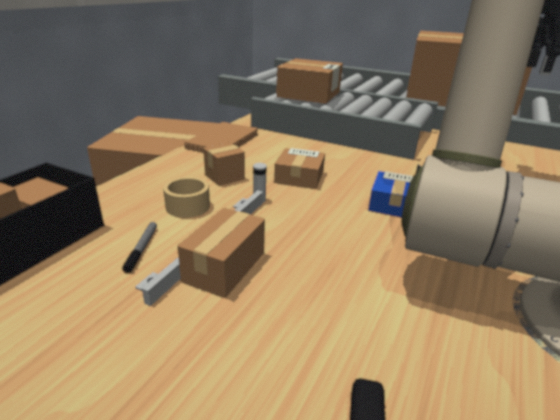

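```bash
cat > h.py <<'E'
from plant import ctrl, viewer, nets
import cv2,numpy as np
from scipy.optimize import minimize
from scipy.spatial.transform import Rotation as R
def proj(c,P): return cv2.projectPoints(np.float64(P),c["rvec"],c["tvec"],c["mtx"],None)[0][:,0]
def unproj(c,uv,z):
    Rm=cv2.Rodrigues(c["rvec"])[0]; d=Rm.T@np.linalg.inv(c["mtx"])@np.array([uv[0],uv[1],1.]); o=-Rm.T@np.ravel(c["tvec"])
    return o+d*(z-o[2])/d[2]
def box(x,y,a,L,W,H):
    ca,sa=np.cos(a),np.sin(a)
    return np.array([[x+ca*i*L/2-sa*j*W/2,y+sa*i*L/2+ca*j*W/2,z] for z in (0,H) for i in(-1,1) for j in(-1,1)])
def fit(c,reg,L,W,H,x0):
    reg=reg.astype(np.uint8)
    def cost(p):
        m=np.zeros((420*2,560*2),np.uint8)
        hull=cv2.convexHull(np.float32(proj(c,box(p[0],p[1],p[2],L,W,H)))*2*16)
        cv2.fillConvexPoly(m,hull.astype(np.int32),1,shift=4)
        r=cv2.resize(reg,(1120,840),interpolation=cv2.INTER_NEAREST)
        return 1-(m&r).sum()/(m|r).sum()
    best=None
    for a in (x0[2]-.25,x0[2],x0[2]+.25):
        s=np.array([x0[0],x0[1],a]); sim=np.vstack([s,s+[15,0,0],s+[0,15,0],s+[0,0,.2]])
        r=minimize(cost,s,method="Nelder-Mead",options=dict(initial_simplex=sim,xatol=.01,fatol=1e-5))
        if best is None or r.fun<best.fun: best=r
    return best.x,best.fun
E
python3 - <<'E'
from h import *
c=viewer.capture("top")
rp=nets.regions_of("top","post")[0]
print("post region bbox",cv2.boundingRect(rp["region"].astype(np.uint8)))
print("post pt z80",unproj(c,(330,129),80),"rail-ends z30",unproj(c,(318,143.5),30),unproj(c,(126,153),30))
m=rp["region"].astype(np.uint8)*255
v=cv2.resize(c["img"][90:220,110:470,::-1],None,fx=2.2,fy=2.2,interpolation=cv2.INTER_CUBIC); cv2.imwrite("pics/z0.png",v)
for r in nets.regions_of("top","carton_center")[:2]:
    p=unproj(c,r["point"],25); print(r["point"],fit(c,r["region"],100,100,50,(p[0],p[1],0)))
r=nets.regions_of("top","oblong_center")[0]; p=unproj(c,r["point"],35); print(fit(c,r["region"],80,130,70,(p[0],p[1],0)))
E
```

```text
post region bbox (319, 122, 19, 28)
post pt z80 [605.59586012 -74.97650615  80.        ] rail-ends z30 [594.7165416  -59.13831239  30.        ] [585.91621509 281.69598653  30.        ]
[410.2, 147.5] (array([ 5.79884534e+02, -2.23259675e+02,  2.32931034e-01]), np.float64(0.02395400830405625))
[409.2, 283.0] (array([ 3.47963478e+02, -2.04094245e+02,  1.34941485e-01]), np.float64(0.02884201463624625))
(array([5.37766350e+02, 1.54042409e+02, 4.30267353e-02]), np.float64(0.03645377661125693))
```

View pics/z0.png

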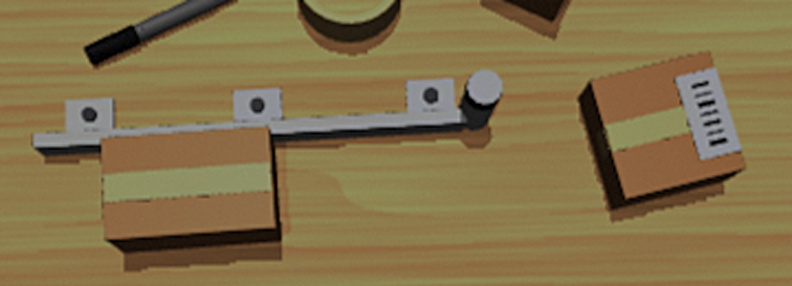

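Emit:
carry_out(deltas=[[[-8,-45,0,0],[-8,-45,0,0],[-8,-45,0,0],[-8,-45,0,0],[-8,-45,0,0],[-8,-45,0,0],[-8,-45,0,0],[-8,-45,0,0]]], jaw=0.6)

```text
clock: 1.4
tcp_pos: [491.0, -362.1, 231.2]
tcp_rot: [0.798, -0.603, 0.001, 0.001]
contact_force: [-0.5, -1.0, 0.1]
opening: 0.6
```

Emit:
carry_out(deltas=[[[0,0,0,-0.15],[0,0,0,-0.15],[0,0,0,-0.15],[0,0,0,-0.15],[0,0,0,-0.15],[0,0,0,-0.15],[0,0,0,-0.15],[0,0,0,-0.15]]])

```text
clock: 2.2
tcp_pos: [497.1, -357.0, 229.8]
tcp_rot: [0.999, -0.044, -0.0, 0.0]
contact_force: [-0.3, -0.1, -0.2]
opening: 0.597
```

Emit:
carry_out(deltas=[[[0,0,0,-0.15],[0,0,0,-0.15],[0,0,0,0],[0,0,0,0]]])

```text
clock: 2.6
tcp_pos: [497.1, -356.9, 229.5]
tcp_rot: [0.994, 0.105, -0.0, 0.0]
contact_force: [0.2, -0.1, -0.2]
opening: 0.6
```

Emit:
carry_out(deltas=[[[25,-6,0,0],[25,-6,30,0],[25,-6,40,0],[25,-6,40,0],[0,0,40,0],[0,0,30,0],[0,0,15,0],[0,0,0,0]]])

```text
clock: 3.4
tcp_pos: [595.1, -312.7, 28.5]
tcp_rot: [0.996, 0.09, 0.001, 0.002]
contact_force: [-0.2, 0.8, 0.5]
opening: 0.602
```

```bash
cat > look.py <<'E'
from h import *
import sys
T0=.035; PO=np.array([604.5,-76.])
c=viewer.capture("top"); n=sys.argv[1]; guess=[float(v) for v in sys.argv[2:5]] # post frame x,y,theta
ex=np.array([-np.sin(T0),np.cos(T0)]); ey=np.array([-np.cos(T0),-np.sin(T0)])
def w2p(p): d=np.array(p)[:2]-PO; return d@ex,d@ey
g=PO+guess[0]*ex+guess[1]*ey
best=None
for r in nets.regions_of("top","carton_center"):
    p=unproj(c,r["point"],25)
    if np.linalg.norm(p[:2]-g)<80: 
        x,f=fit(c,r["region"],100,100,50,(g[0],g[1],guess[2]+T0)); print("carton post-frame",np.round(w2p(x),1),"theta",round(x[2]-T0,3),"iou loss",round(f,3),"p",r["p"]); break
o=ctrl.get_obs(); M=R.from_quat(o["tcp_rot"]).as_matrix()
print("tcp post",np.round(w2p(o["tcp_pos"]),1),"z",o["tcp_pos"][2].round(1),"tool x ang in post",round(np.arctan2(M[:2,0]@ey,M[:2,0]@ex),3),"F",o["contact_force"].round(1),"t",o["clock"],"q6",o["qpos"].round(2))
im=c["img"][70:240,100:480,::-1]; cv2.imwrite(f"pics/{n}.png",cv2.resize(im,None,fx=2.1,fy=2.1,interpolation=cv2.INTER_CUBIC))
E
python3 look.py a1 -146 29 .2
```

```text
tcp post [-237.1   16.8] z 31.3 tool x ang in post -1.424 F [ 0.2 -0.   0.7] t 3.5 q6 [-0.66  0.77  1.18 -0.    1.18 -0.84]
```

View pics/a1.png

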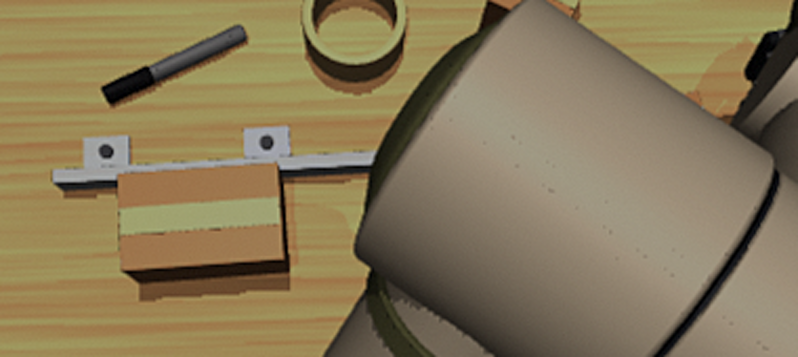

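```bash
cat > look.py <<'E'
from h import *
import sys
T0=.035; PO=np.array([604.5,-76.])
n=sys.argv[1]; guess=[float(v) for v in sys.argv[2:5]] # post frame x,y,theta
ex=np.array([-np.sin(T0),np.cos(T0)]); ey=np.array([-np.cos(T0),-np.sin(T0)])
def w2p(p): d=np.array(p)[:2]-PO; return d@ex,d@ey
g=PO+guess[0]*ex+guess[1]*ey
o=ctrl.get_obs(); M=R.from_quat(o["tcp_rot"]).as_matrix()
ims=[]
for cam in ["side","wrist"]:
    c=viewer.capture(cam)
    if cam=="wrist":
        T=np.eye(4);T[:3,:3]=M;T[:3,3]=o["tcp_pos"];E=np.linalg.inv(T@c["mount"]); c["rvec"]=cv2.Rodrigues(E[:3,:3])[0]; c["tvec"]=E[:3,3]
    vis=c["img"][:,:,::-1].copy()
    for r in nets.regions_of(cam,"carton_center"):
        p=unproj(c,r["point"],25)
        print(cam,r["point"],np.round(w2p(p)),r["region"].sum(),r["p"])
        if np.linalg.norm(p[:2]-g)<80 and r["p"]>.3:
            x,f=fit(c,r["region"],100,100,50,(g[0],g[1],guess[2]+T0)); print(cam,"carton post-frame",np.round(w2p(x),1),"theta",round(x[2]-T0,3),"loss",round(f,3))
            h=cv2.convexHull(np.float32(proj(c,box(*x,100,100,50)))).astype(int); cv2.polylines(vis,[h],True,(0,255,0),1); break
    ims.append(vis)
print("tcp post",np.round(w2p(o["tcp_pos"]),1),"z",o["tcp_pos"][2].round(1),"tool y ang in post",round(np.arctan2(M[:2,1]@ey,M[:2,1]@ex),3),"F",o["contact_force"].round(1),"t",o["clock"],"q",o["qpos"].round(2))
side=cv2.resize(ims[0][110:320,140:460],(640,420))
cv2.imwrite(f"pics/{n}.png",cv2.resize(np.hstack([side,ims[1]]),(800,280),interpolation=cv2.INTER_AREA))
E
python3 look.py a2 -146 29 .2
```

```text
side [298.8, 166.0] [-153.   22.] 1681 0.78
side carton post-frame [-144.8   28.6] theta 0.216 loss 0.042
wrist [290.0, 95.4] [-156.   27.] 53936 0.56
wrist carton post-frame [-147.2   27.7] theta 0.187 loss 0.029
tcp post [-237.1   16.8] z 31.3 tool y ang in post -2.995 F [ 0.2 -0.   0.7] t 3.5 q [-0.66  0.77  1.18 -0.    1.18 -0.84]
```

View pics/a2.png

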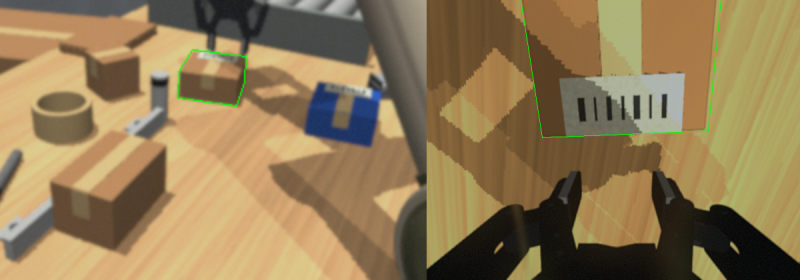

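Emit:
carry_out(deltas=[[[0,-8,7,0.03],[0,-10,5,0.03],[0,-10,2,0.03],[0,-10,0,0.02],[0,-10,0,0.02],[0,-10,0,0.02],[0,-10,0,0],[0,-10,0,0]]])

```text
clock: 4.5
tcp_pos: [591.9, -239.1, 25.3]
tcp_rot: [1.0, 0.011, 0.01, 0.01]
contact_force: [-0.4, -1.9, -1.3]
opening: 0.598
```

```bash
python3 look.py a3 -100 29 .0
```

```text
side [394.4, 193.0] [-123.  253.] 2193 0.75
side [290.1, 170.7] [-118.   16.] 1799 0.72
side carton post-frame [-102.    27.4] theta 0.248 loss 0.108
wrist [279.2, 129.4] [-95.  20.] 75504 0.97
wrist carton post-frame [-100.7   19.5] theta -0.022 loss 0.023
tcp post [-162.6   18.3] z 25.3 tool y ang in post 3.127 F [-0.4 -1.9 -1.3] t 4.5 q [-0.57  0.72  1.32 -0.01  1.07 -0.58]
```

View pics/a3.png

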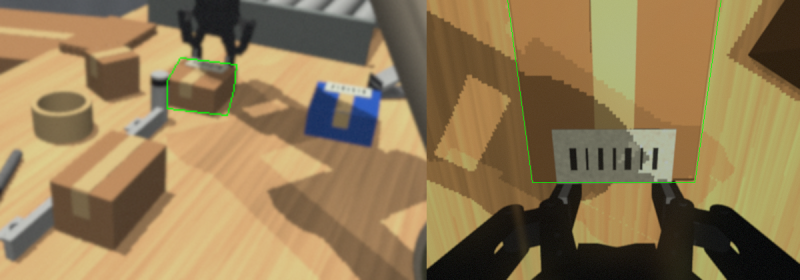

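Emit:
carry_out(deltas=[[[-3,-9,3,0],[-3,-9,3,0],[-3,-9,2,0],[-3,-9,0,0]]])

```text
clock: 5.1
tcp_pos: [579.9, -204.6, 16.3]
tcp_rot: [1.0, 0.01, 0.012, 0.012]
contact_force: [1.1, -3.8, 2.1]
opening: 0.6
```

```bash
python3 look.py a4 -68 27 .0
```

```text
side [289.9, 181.4] [-66.  38.] 1831 0.64
side carton post-frame [-67.6  36.8] theta 0.388 loss 0.134
wrist [287.7, 134.5] [-62.  28.] 85187 0.82
wrist carton post-frame [-65.9  27.1] theta -0.026 loss 0.021
tcp post [-127.6   29.1] z 16.3 tool y ang in post 3.125 F [ 1.1 -3.8  2.1] t 5.1 q [-0.53  0.7   1.41 -0.01  1.   -0.54]
```

View pics/a4.png

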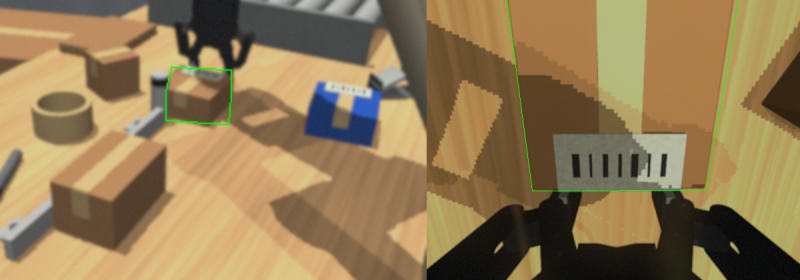

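Emit:
carry_out(deltas=[[[-12,-5,0,0.1],[-12,-4,0,0.1],[-12,-4,0,0.1],[-12,-4,0,0.1]]])

```text
clock: 5.7
tcp_pos: [534.9, -182.6, 14.5]
tcp_rot: [0.98, -0.196, 0.015, 0.009]
contact_force: [0.8, -1.7, -0.3]
opening: 0.596
```

```bash
python3 look.py a5 -50 50 -.35
```

```text
side [288.4, 183.6] [-54.  40.] 2035 0.69
side carton post-frame [-49.4  41.1] theta -0.454 loss 0.147
wrist [313.2, 134.6] [-49.  36.] 86476 0.92
wrist carton post-frame [-52.8  39.8] theta -0.441 loss 0.02
tcp post [-104.1   73.3] z 14.5 tool y ang in post 2.712 F [ 0.8 -1.7 -0.3] t 5.7 q [-0.53  0.64  1.56 -0.01  0.91 -0.13]
```

View pics/a5.png

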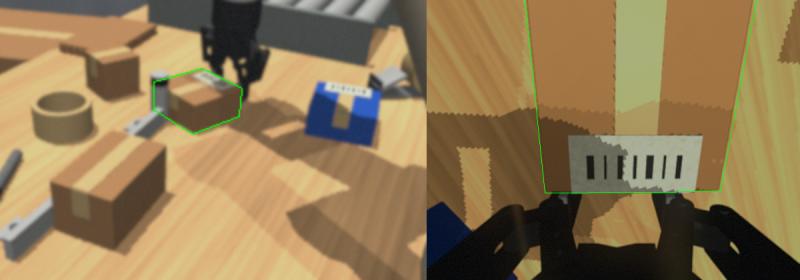

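Emit:
carry_out(deltas=[[[-11,-6,0,0.1],[-11,-6,0,0.1]]])

```text
clock: 6.1
tcp_pos: [518.1, -168.0, 14.3]
tcp_rot: [0.957, -0.291, 0.014, 0.012]
contact_force: [-15.9, -18.6, 10.9]
opening: 0.6
```

```bash
python3 look.py a6 -40 50 -.65
```

```text
side [291.3, 187.1] [-42.  53.] 2081 0.76
side carton post-frame [-44.8  52.5] theta -0.939 loss 0.108
wrist [312.9, 134.1] [-42.  42.] 86736 0.74
wrist carton post-frame [-45.2  46.6] theta -0.629 loss 0.022
tcp post [-88.9  89.5] z 14.3 tool y ang in post 2.516 F [-15.9 -18.6  10.9] t 6.1 q [-0.52  0.62  1.61 -0.02  0.88  0.08]
```

View pics/a6.png

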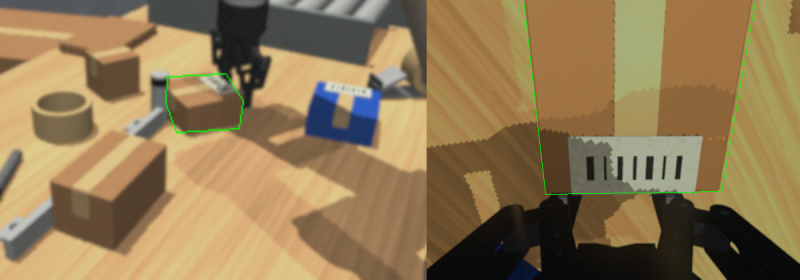

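Emit:
carry_out(deltas=[[[-12,-4,0,0.1],[-12,-5,0,0.1],[-12,-5,0,0.1]]])

```text
clock: 6.6
tcp_pos: [497.1, -139.6, 13.8]
tcp_rot: [0.901, -0.433, 0.015, 0.013]
contact_force: [-13.8, -16.1, 9.2]
opening: 0.601
```

```bash
python3 look.py a7 -25 60 -.9
```

```text
side [287.8, 188.5] [-32.  49.] 2153 0.96
side carton post-frame [-29.   57.9] theta -1.038 loss 0.05
wrist [318.5, 134.9] [-31.  49.] 86946 0.6
wrist carton post-frame [-32.6  54.2] theta -0.953 loss 0.02
tcp post [-59.8 109.5] z 13.8 tool y ang in post 2.21 F [-13.8 -16.1   9.2] t 6.6 q [-0.49  0.59  1.69 -0.03  0.83  0.43]
```

View pics/a7.png

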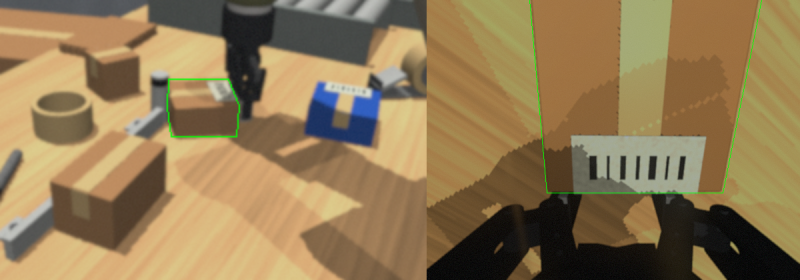

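Emit:
carry_out(deltas=[[[-12,-4,0,0.1],[-12,-4,0,0.1],[-12,-4,0,0.1],[-12,-4,0,0.1],[-12,-3,0,0.1]]])

```text
clock: 7.3
tcp_pos: [481.1, -82.6, 12.6]
tcp_rot: [0.761, -0.648, 0.014, 0.015]
contact_force: [-2.2, -2.3, 0.4]
opening: 0.6
```

```bash
python3 look.py a8 -5 65 -1.45
```

```text
side [282.1, 195.6] [ 3. 52.] 1991 0.95
side carton post-frame [ 0.  54.4] theta -1.225 loss 0.163
wrist [424.4, 409.3] [-87. 193.] 817 0.74
wrist [326.1, 135.7] [-10.  57.] 87991 0.56
wrist carton post-frame [-9.  61.9] theta -1.453 loss 0.019
tcp post [ -2.3 123.6] z 12.6 tool y ang in post 1.696 F [-2.2 -2.3  0.4] t 7.3 q [-0.39  0.56  1.76 -0.05  0.8   1.05]
```

View pics/a8.png

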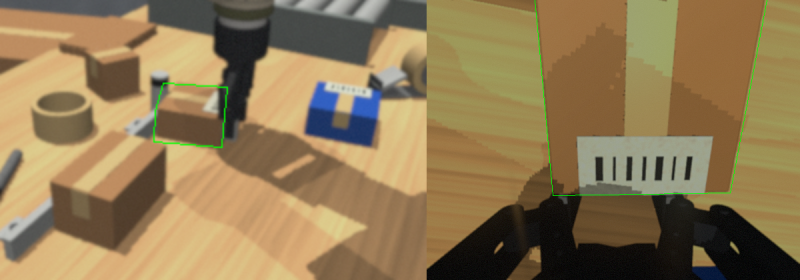

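Emit:
carry_out(deltas=[[[-6,-3,0,0.06],[-6,-3,0,0.06],[0,-3,0,0],[0,0,0,0]]])

```text
clock: 7.9
tcp_pos: [480.1, -68.4, 10.8]
tcp_rot: [0.728, -0.686, 0.004, 0.02]
contact_force: [0.4, 0.2, -0.1]
opening: 0.598
```

```bash
python3 look.py a9 -5 65 -1.55
```

```text
side [278.5, 196.4] [10. 47.] 1784 0.93
side carton post-frame [ 7.6 51.2] theta -1.217 loss 0.262
wrist [425.2, 401.8] [-65. 195.] 1132 0.81
wrist [328.6, 137.0] [-4. 58.] 91062 0.63
wrist carton post-frame [-2.  62.4] theta -1.555 loss 0.022
tcp post [ 12. 124.] z 10.8 tool y ang in post 1.594 F [ 0.4  0.2 -0.1] t 7.9 q [-0.36  0.57  1.75 -0.05  0.83  1.18]
```

View pics/a9.png

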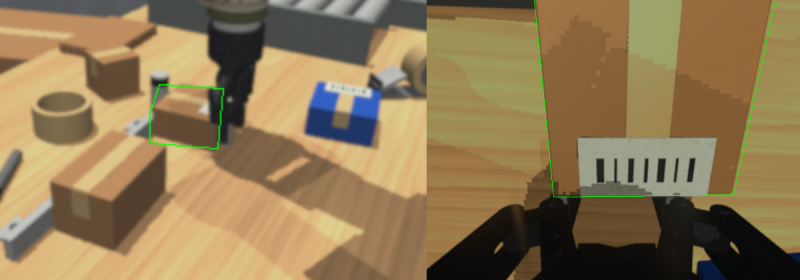

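Emit:
carry_out(deltas=[[[0,36,-7,0],[32,5,0,0],[32,0,0,0],[32,0,0,0],[32,0,0,0],[0,-30,0,0],[0,-30,0,0],[0,-30,0,0]]], jaw=0)

```text
clock: 8.9
tcp_pos: [541.6, -200.9, 22.8]
tcp_rot: [0.729, -0.684, 0.009, 0.018]
contact_force: [-0.3, 0.2, 0.4]
opening: 0.002
```

```bash
python3 look.py b1 0 64 -1.57
```

```text
side [395.4, 195.5] [-112.  257.] 2189 0.84
side [287.2, 193.4] [-11.  57.] 2458 0.57
side carton post-frame [ 1.  62.1] theta -1.545 loss 0.042
wrist [67.3, 260.2] [-21.  62.] 32789 0.72
wrist carton post-frame [-1.  64.3] theta -1.56 loss 0.095
tcp post [-122.6   67.2] z 22.8 tool y ang in post 1.6 F [-0.3  0.2  0.4] t 8.9 q [-0.54  0.65  1.49 -0.05  0.99  0.99]
```

View pics/b1.png

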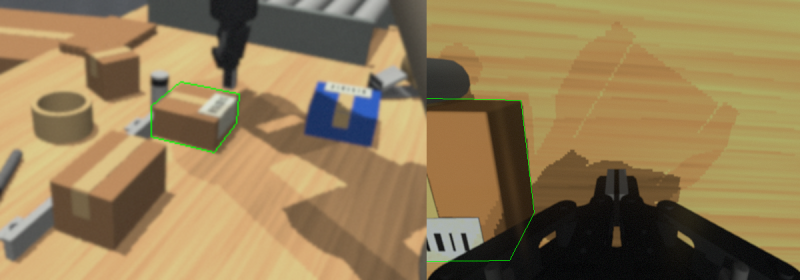

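Emit:
carry_out(deltas=[[[-14,-8,4,0],[-14,-2,2,0],[-14,0,0,0],[-10,0,0,0],[-10,0,0,0],[-10,0,0,0],[0,0,0,0]]])

```text
clock: 9.8
tcp_pos: [543.5, -121.2, 13.5]
tcp_rot: [0.73, -0.683, 0.009, 0.018]
contact_force: [0.3, -0.3, -0.6]
opening: 0.0
```

```bash
python3 look.py b2 12 64 -1.57
```

```text
side [284.2, 199.0] [14. 62.] 2542 0.73
side carton post-frame [25.9 63.7] theta -1.514 loss 0.058
wrist [98.1, 265.5] [40. 55.] 40561 0.84
wrist carton post-frame [33.5 75.3] theta -1.813 loss 0.359
tcp post [-43.   62.5] z 13.5 tool y ang in post 1.603 F [ 0.3 -0.3 -0.6] t 9.8 q [-0.41  0.64  1.56 -0.05  0.94  1.12]
```

View pics/b2.png

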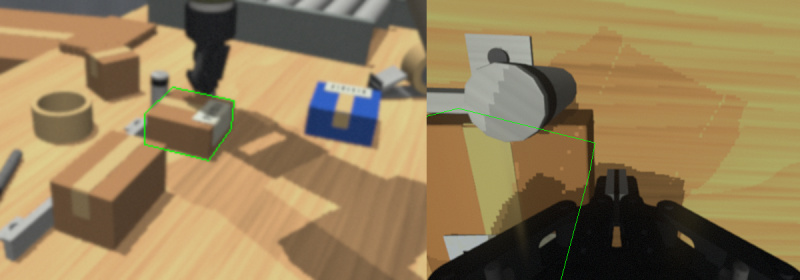

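Emit:
carry_out(deltas=[[[-8,0,0,0],[-8,0,0,0],[-6,0,0,0],[-4,0,0,0],[0,0,0,0],[30,0,0,0],[40,0,-30,0],[20,0,-45,0]]])

```text
clock: 10.8
tcp_pos: [546.3, -180.6, 87.1]
tcp_rot: [0.731, -0.682, 0.002, 0.019]
contact_force: [0.5, -0.1, 0.2]
opening: -0.003
```

Emit:
carry_out(deltas=[[[40,20,-40,0],[40,20,-20,0],[40,20,0,0],[40,20,0,0],[0,0,0,0],[0,0,0,0]]])

```text
clock: 11.4
tcp_pos: [480.3, -342.5, 152.9]
tcp_rot: [0.731, -0.682, 0.004, 0.017]
contact_force: [0.8, 0.7, -0.8]
opening: 0.003
```

```bash
python3 look.py b3 45 64 -1.57; python3 - <<'E'
from h import *
c=viewer.capture("top"); cv2.imwrite("pics/t9.png",c["img"][:,:,::-1])
ex=np.array([-np.sin(.035),np.cos(.035)]); ey=np.array([-np.cos(.035),-np.sin(.035)])
for q,d in (("carton_center",(100,100,50)),("oblong_center",(80,130,70))):
  for r in nets.regions_of("top",q):
    p=unproj(c,r["point"],d[2]/2); x,f=fit(c,r["region"],*d,(p[0],p[1],0.03)); w=x[:2]-[604.5,-76]
    print(q,r["p"],x.round(3),f,w@ex,w@ey)
E
```

```text
side [397.7, 194.5] [-119.  260.] 2133 0.62
wrist [119.0, 301.2] [-110.  241.] 9899 0.64
tcp post [-262.   133.4] z 152.9 tool y ang in post 1.604 F [ 0.8  0.7 -0.8] t 11.4 q [-0.8   0.51  1.31 -0.03  1.31  0.71]
carton_center 0.65 [ 5.3772e+02 -2.9754e+01  6.6000e-02] 0.2397765671333012 48.554901716782254 65.12112330222817
oblong_center 0.67 [5.37607e+02 1.54661e+02 3.80000e-02] 0.02471571130192618 232.86069019333007 58.78083313487965
```

View pics/t9.png

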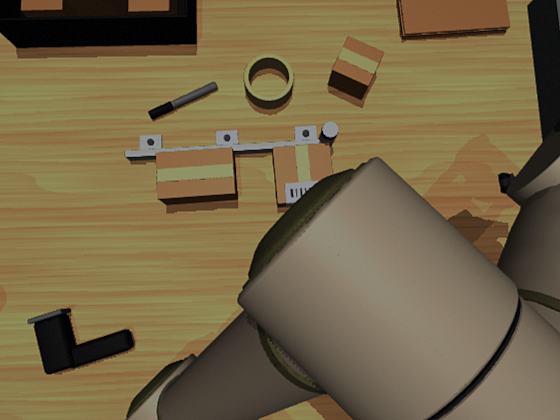

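View pics/b3.png

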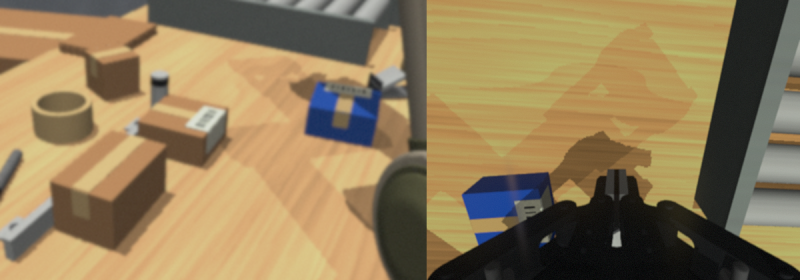

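Emit:
carry_out(deltas=[[[35,30,0,0],[35,30,0,0],[30,35,0,0],[20,40,0,0],[20,40,0,0],[0,40,0,0],[0,0,0,0]]])

```text
clock: 12.45
tcp_pos: [274.0, -499.8, 161.2]
tcp_rot: [0.736, -0.677, 0.005, 0.017]
contact_force: [0.8, -0.0, -0.0]
opening: -0.005
```

```bash
python3 - <<'E'
from h import *
ex=np.array([-np.sin(.035),np.cos(.035)]); ey=np.array([-np.cos(.035),-np.sin(.035)])
for cam in("top","side"):
 c=viewer.capture(cam); cv2.imwrite(f"pics/{cam}10.png",c["img"][:,:,::-1])
 for q,d in (("carton_center",(100,100,50)),("oblong_center",(80,130,70))):
  for r in nets.regions_of(cam,q):
    p=unproj(c,r["point"],d[2]/2); x,f=fit(c,r["region"],*d,(p[0],p[1],0.03)); w=x[:2]-[604.5,-76]
    print(cam,q,round(r["p"],2),x.round(3),round(f,3),w@ex,w@ey)
E
```

```text
top carton_center 0.76 [ 5.37548e+02 -2.98220e+01  6.70000e-02] 0.023 48.49213745894557 65.29524138275214
top carton_center 0.64 [ 3.47817e+02 -2.04036e+02  1.32000e-01] 0.026 -118.9754663937824 261.00627238062214
top oblong_center 0.93 [5.37816e+02 1.54252e+02 4.50000e-02] 0.032 232.44463066770953 58.58644564852174
side carton_center 0.95 [ 3.67295e+02 -2.02130e+02  1.13000e-01] 0.266 -117.7525939516955 241.4736502123864
side carton_center 0.9 [ 5.38706e+02 -2.98830e+01  9.10000e-02] 0.128 48.390805593686885 64.13975805848851
side oblong_center 0.56 [5.38731e+02 1.54359e+02 7.20000e-02] 0.028 232.51955768231892 57.66788216066008
```

View pics/top10.png

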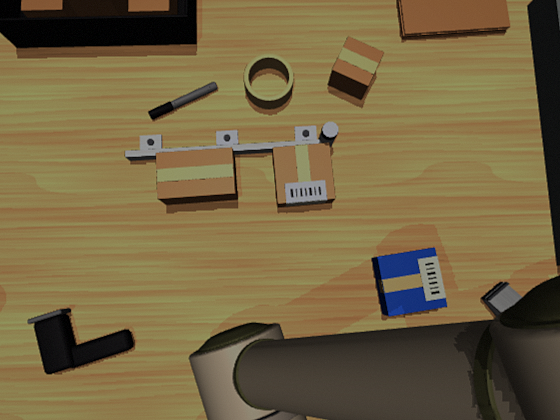

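```bash
python3 -c "
from plant import ctrl
print(ctrl.sign_off())"
```

```text
the job is handed in; nothing more can be done
None
```

The square carton is swung round the post and lies flush along the rail with its label facing the robot. I handed the job in at about 12.5 s, and no verdict was reported.

**What I did:** I pushed the label side with the half-open fingers up to the post, then turned the tool and carton about the post by a quarter turn. I finished by pushing the carton's end along the rail with the shut fingers.

**Contact on the way:** The carton was pressed against the post with the wrist reading about 25 N. The wrist camera put it at about 36° and 55° of turn at those moments. I inferred the contact from the wrist force and the fitted geometry, as I had no direct reading at the post.

**Last checks:**

| Item | Top camera | Side camera |
|---|---|---|
| Carton centre past the post axis | 48 mm | 48 mm |
| Carton centre from the rail axis (64 mm is flush) | 65 mm | 64 mm |
| Carton angle off the rail | about 2° | about 3° (poor fit) |

- **Oblong carton:** it was found within 1 mm of its starting place.
- **Blue look-alike:** I did not touch it, and the top camera found it in the same place. The side camera's fit put it about 20 mm off, but that fit was poor.
- **Fits that disagreed:** during the swing, some side and wrist camera fits were poor because the gripper or post hid part of the carton. Where they conflicted, I went by the better-fitting camera.

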